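Feed a soap carton to the batch coder and hold it on the stop while it prints

TASK

Hand-feed the soap carton, the one card box lying by itself flat on the table, to the batch coder: lay it flat on the coder's steel deck, clear of the sprung trigger pin, and push its long side square against the fence. Then slide it gently along the fence, its end pushing the trigger pin in, until that end is hard against the stop block. Keep pressing it there and finish while still holding it, because the spring throws it back if you let go and the coder prints only while it is home and flush; leave the other things on the table undisturbed.

Things in the scene. Friction and masses are not known exactly. Their poses are not given: they have to be found in the camera images.
- soap_carton: closed soap carton, brown card with a white paper band round its middle, 92 x 56 x 38 mm (x, y, z), 0.10 to 0.20 kg. Origin: centre of its underside; z up. Starts flat on the table on its 92 x 56 mm face, right of the coder. Grasp it across the 56 mm width. Its ends are alike: either may lead. (Three others, already coded, stand on edge in a tray at the far left; not those.)
- coder: batch coder fixed on the table: grey case 150 x 250 x 48 mm (x, y, z), its top a flat steel deck 48 mm above the table. Origin: centre of its underside; x points to its back, away from the robot, y to the left along the fence, z up; turned by up to 0.25 rad. Carton at home: its length along the coder's y, its origin at x = 7, y = 29, z = 48 mm in the coder's frame.
- stop_block: aluminium block fixed on the left end of the coder's deck, 60 x 18 x 30 mm (x, y, z), its top 30 mm above the deck. Its stop face looks to -y, toward the arriving carton, and is the plane y = 0 of its own frame (axes as the coder's; origin at x = 0, y = 75, z = 48 mm of the coder), from x = -23 to +37 mm.
- fence_face (a point): point on the fence's guiding face at deck height: coder frame x = 35, y = -20, z = 48 mm, same axes. The fence is a low rail along y on the deck, 12 mm high, 10 mm thick (coder x = 35 to 45 mm), from y = -100 to +75 mm, with a short lead-in bent back at its right end; its guiding face looks to -x.
- stop_face (a point): point on the stop face at deck height, below the trigger pin: coder frame x = 7, y = 75, z = 48 mm, same axes as the coder.
- trigger_tip (a point): round nose of the sprung trigger pin: steel, 9.6 mm diameter, axis along the coder's y, 18 mm above the deck and 28 mm in front of the fence face (middle of the carton's end). Untouched it stands 12 mm out of the stop face, toward -y.
- trigger (a joint): how far the trigger pin is pushed in, m: 0 untouched, 0.012 when its nose is level with the stop face (carton home), 0.016 at most. Its spring pushes back with 3.5 N at 0, rising by 0.35 N per mm to 7.7 N at 0.012; let go, it throws the carton back off the stop.
- balm_jar: bystander: amber balm jar with pale screw lid, 59 mm wide, 66 mm high, standing on the table; leave it where it is. Origin: centre of its underside.
- tape_roll: bystander: roll of tan carton tape lying flat, 94 mm across, 24 mm high; leave it where it is. Origin: centre of its underside.
- salve_jar: bystander: small amber salve jar with pale screw lid, 43 mm wide, 44 mm high; leave it where it is. Origin: centre of its underside.
- tamper: bystander: wooden-handled tamper with a metal foot, 42 mm wide, 83 mm high, standing; leave it where it is. Origin: centre of its underside.
- marker_pen: bystander: marker pen lying on the table, 120 mm long, 16 mm high; leave it where it is. Origin: centre of its underside.
- spatula: bystander: spatula with a wooden handle and green blade lying along the table's front edge, 255 mm long, 14 mm high; leave it where it is. Origin: centre of its underside.

How it is judged:
On the way:
1. the carton lies flat on the deck with its long side square against the fence, the trigger pin not yet pushed in (z of soap_carton in the frame of coder between 0.0455 and 0.0505 m and angle between soap_carton's own z axis and vertical below 0.035 rad and x of soap_carton in the frame of coder between 0.0045 and 0.0095 m and angle between the x axis of soap_carton and the y axis of coder, either way round below 0.035 rad and value of joint trigger below 0.002 m and y of soap_carton in the frame of coder between -0.09 and 0.02 m), for 0.2 s.
At the end, for the whole second after the job is handed in: Held by the robot and at rest for the last second: carton flat on the deck (2.5 mm, 2 degrees), long side against the fence (2.5 mm, 2 degrees), end within 2 mm of the stop and pressing it with over 1 N, trigger pin in by over 10.2 mm, fingers or arm on the carton with over 2 N (z of soap_carton in the frame of coder between 0.0455 and 0.0505 m and angle between soap_carton's own z axis and vertical below 0.035 rad and x of soap_carton in the frame of coder between 0.0045 and 0.0095 m and angle between the x axis of soap_carton and the y axis of coder, either way round below 0.035 rad and y of soap_carton in the frame of coder above 0.027 m and value of joint trigger above 0.0102 m and contact force between soap_carton and stop_block above 1 N and linear speed of soap_carton below 0.01 m/s and contact force between any of the fingers, the arm and soap_carton above 2 N); the arm keeps its last pose, push and grip.
It fails at once if the carton is rammed against the stop block (over 50 N) (contact force between soap_carton and stop_block above 50 N).
It fails at once if another thing on the table is knocked or shifted by more than 30 mm (distance of any of balm_jar, tape_roll, salve_jar, tamper, marker_pen, spatula from where it was at the start of the episode above 0.03 m).
It also fails if it takes over 61 s, if anything falls off the work surface, if the arm or the gripper's body presses on something with over 40 N, if the wrist force passes 120 N, or if a joint passes its speed limit or range.

ROBOT

A 6-joint arm with a two-finger parallel gripper is mounted at the origin on a cart in front of the work surface, level with it; the furniture and walls round the work are solid. World frame = base frame: x ahead of the robot, y to its left, z up, the work surface at z = 0. Lengths are in m, angles in rad, forces in N, time in s.
With the tool pointing down it reaches from about 0.375 to 0.925 m from the base axis. Payload 5.7 kg.
Tool frame: the origin (TCP) lies midway between the tips of the shut fingers; the grasp point (between the pads) lies arm.hold_point_z behind it (arm.hold_point_z is the distance from the TCP to the grasp point, in m); z points along the fingers, y is the line along which they close (so a half turn about z gives the same grasp; the last joint's range is limited). The gripper opens to 88 mm and grips with 3 to 60 N. Pads are 20 mm wide; open, the fingers measure 115 mm over their backs; the gripper's body (75 mm by 178 mm) begins 61 mm behind the grasp point.
Start: joints at [-1.248, 0.359, 1.51, -0, 1.272, -0.115], TCP at [0.254, -0.543, 0.199] pointing down, gripper open.
Joint ranges: [-2.97, 2.97], [-1.01, 2.36], [0.21, 2.38], [-0.96, 4.11], [0.2, 2.71], [-2.98, 2.98]. Speed limits (rad/s): [2.39, 2.39, 3.14, 3.14, 3.14, 3.14].

INTERFACE

Orientations are given as a rotation vector (axis times angle).
In Python, from station import arm, imaging gives the robot as it stands. The module is installed in compiled form; this text tells all that it offers.
- The arm moves only by the shell command python3 -m creep 'ROWS' [OPENING] [FORCE]. ROWS is JSON, a list that holds one entry, the list of rows, each a list of 4 numbers: the shift along the tool's x, y, z in mm, then the turn about the tool's z in degrees. In form: [[[tx, ty, tz, twist], ...]]. A call has 1 to 10 rows; each row is the pose to reach, as a shift and turn from the pose commanded when the call began, along the tool's axes at that moment; what a row does not reach only later rows make up. A row lasts 1/10 s, in which the tool goes at most 50 mm and 8.59 degrees, less where a joint would pass 70% of its speed; a pose out of reach is approached as far as the arm can. A call with a gripper value outside its range is refused whole. OPENING is the finger opening in mm, from 0 to 87.8, set as the call begins (- or left out, the last holds). The fingers move at their own pace and stop on an object; FORCE is the grip in N (left out, the last holds). Time passes only in rows, so rows that repeat a pose let the fingers close. It gives the time, the measured TCP pose, the force, the opening and the grip force at its end, in the units of the state.
- arm.state(): the state, without advancing time (a new reading comes with each control period).
- imaging.capture(name): name is "scene" or "top" or "wrist"; returns the picture (420x560x3 uint8, red, green, blue); there is no depth.
- imaging.get_calibration(name): a dict with "mtx" (3x3 intrinsics, pixels), "rvec" (rotation vector, rad) and "tvec" (3), from world to camera coordinates, as OpenCV has them; the wrist camera has in their place "T_tool_cam" (4x4, takes a point from camera to tool coordinates, whose origin is the TCP and whose axes are the flange's). Camera axes: x right, y down, z forward; pixel columns grow to the right and rows downward; lengths in m; the calibration is good to about 2 mm. A picture is of the moment at which its call begins: read the wrist's pose just before it. get_calibration takes no time and is no camera call.
- arm.hand_in(): hands the job in; it is judged then, once.
The state is a dict: "time_s": time; "joints": joint angles; "dq": joint speeds; "joint_efforts": joint torques, N m; "tcp_pos": TCP position; "ee_rot": TCP orientation; "wrist_force": force on the tool from outside, world axes, zero at the start; "ft_torque": the same for the moment, N m; "width": finger opening in m; "grasp_force": force on a finger pad.
Only numpy, scipy, OpenCV 4.12 (cv2) and the standard library are available. Lean on these libraries where they do the work, as an engineer would, in place of code of your own. Each camera call takes 0.05 s, during which the arm holds its last target. There are 200 camera calls.

## Working session

There is one attempt and no reset: what is moved stays moved. The work goes in short steps, Python scripts to look and compute and a shell command to move; the robot and the scene stay as the last step left them, time stands still between calls to the robot, and variables do not carry over. Pictures are saved under pics/ and viewed, at most 10 in all, crops included, and the job is handed in when it is done.

```bash
mkdir -p pics; ls
python3 - <<'E'
from station import arm, imaging
import cv2, numpy as np
print(arm.state(), arm.hold_point_z)
for n in("top","scene"):
    im=imaging.capture(n); cv2.imwrite(f"pics/{n}0.png",im[:,:,::-1]); c=imaging.get_calibration(n)
    print(n,c)
print(imaging.get_calibration("wrist"))
E
```

```text
pics
{'time_s': 0.0, 'joints': array([-1.24809063e+00,  3.59498979e-01,  1.51142860e+00, -6.33029427e-06,
        1.27247535e+00, -1.15093781e-01]), 'dq': array([-0.00090574,  0.0005016 , -0.00080076,  0.00146487,  0.00047105,
        0.00071023]), 'joint_efforts': array([-1.56590497e-03, -5.15366399e+01, -2.70728928e+01,  6.75902283e-02,
        3.52451240e-02, -1.32389323e-04]), 'tcp_pos': array([ 0.2541308 , -0.54272126,  0.19771467]), 'ee_rot': array([-3.06486712e+00, -6.81826911e-01,  3.03926423e-04]), 'wrist_force': array([-0.23126419,  0.60139593, -0.2395643 ]), 'ft_torque': array([ 0.00551075,  0.05718022, -0.05457774]), 'grasp_force': 0.0, 'width': 0.08800094121874252} 0.0187
top {'mtx': array([[475.67099576,   0.        , 282.06384919],
       [  0.        , 475.67099576, 208.51707996],
       [  0.        ,   0.        ,   1.        ]]), 'rvec': array([ 2.11390671, -2.18208243,  0.11616787]), 'tvec': array([0.01222602, 0.49933987, 1.3045648 ])}
scene {'mtx': array([[409.48344567,   0.        , 279.93213045],
       [  0.        , 409.48344567, 211.16067592],
       [  0.        ,   0.        ,   1.        ]]), 'rvec': array([ 1.94716796, -0.59975187,  0.40663822]), 'tvec': array([-0.43775394,  0.15740551,  0.96955191])}
{'mtx': array([[377.2573378 ,   0.        , 276.9723149 ],
       [  0.        , 377.2573378 , 214.73959911],
       [  0.        ,   0.        ,   1.        ]]), 'T_tool_cam': array([[ 2.14631771e-04, -9.60682778e-01, -2.77648256e-01,
         7.61152451e-02],
       [ 9.99999747e-01,  3.94526264e-04, -5.92054398e-04,
        -4.24475344e-04],
       [ 6.78315992e-04, -2.77648058e-01,  9.60682620e-01,
        -1.86055611e-01],
       [ 0.00000000e+00,  0.00000000e+00,  0.00000000e+00,
         1.00000000e+00]])}
```

View pics/top0.png

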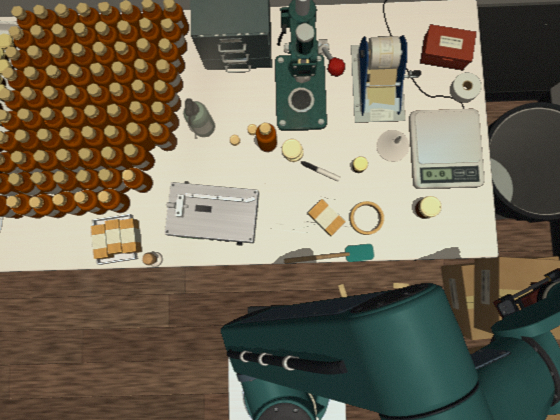

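View pics/scene0.png

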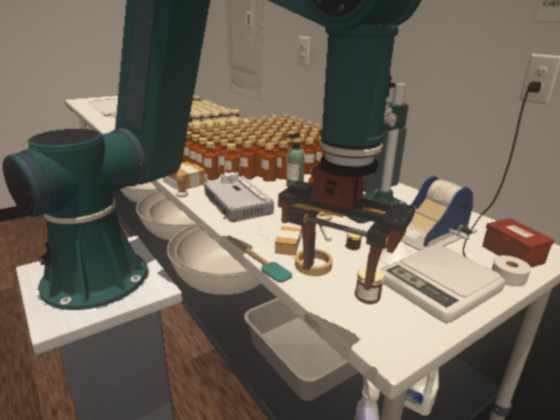

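The top view shows the coder at about (211,211), with its stop block at (179,205) on the left. The carton is at (326,216), with the tape roll right next to it at (366,217). The marker pen is at (320,170) and the spatula at (335,254). The scene view agrees. Next I'll measure in the top view.

```bash
cat > h.py <<'E'
import cv2, numpy as np
from station import arm, imaging
from scipy.spatial.transform import Rotation as R
def cam(name):
    c=imaging.get_calibration(name); K=c["mtx"]
    if name=="wrist":
        s=arm.state(); T=np.eye(4); T[:3,:3]=R.from_rotvec(s["ee_rot"]).as_matrix(); T[:3,3]=s["tcp_pos"]
        T=T@c["T_tool_cam"]; return K,T[:3,:3],T[:3,3]
    Rm=cv2.Rodrigues(c["rvec"])[0]; return K,Rm.T,-Rm.T@c["tvec"]
def ray(cm,px,z):
    K,Rw,o=cm; px=np.atleast_2d(np.array(px,float))
    d=(Rw@np.linalg.inv(K)@np.c_[px,np.ones(len(px))].T).T
    return o+d*((z-o[2])/d[:,2])[:,None]
def proj(cm,P):
    K,Rw,o=cm; q=(K@Rw.T@(np.atleast_2d(P)-o).T).T; return q[:,:2]/q[:,2:]
E
python3 - <<'E'
from h import *
im=cv2.imread("pics/top0.png"); cm=cam("top")
print("cam",cm[2])
crop=im[150:270,150:400]; cv2.imwrite("pics/crop0.png",cv2.resize(crop,None,fx=3.2,fy=3.2,interpolation=cv2.INTER_CUBIC))
hsv=cv2.cvtColor(im,cv2.COLOR_BGR2HSV)
print(hsv[216,326],hsv[205,320],hsv[230,327],hsv[250,300], hsv[225,220])
m=((hsv[:,:,1]>70)&(hsv[:,:,0]<28)&(hsv[:,:,2]>90)).astype(np.uint8)
m[:,:304]=0;m[:,346:]=0;m[:195]=0;m[240:]=0
p=cv2.findNonZero(m); r=cv2.minAreaRect(p); print("carton",r,len(p))
b=ray(cm,cv2.boxPoints(r),.038); print(b.round(4), b.mean(0), np.linalg.norm(b-np.roll(b,1,0),axis=1))
g=((hsv[:,:,1]<40)&(hsv[:,:,2]<215)&(hsv[:,:,2]>90)).astype(np.uint8); g[:,:155]=0;g[:,270:]=0;g[:172]=0;g[250:]=0
g=cv2.morphologyEx(g,cv2.MORPH_OPEN,np.ones((3,3)))
c=max(cv2.findContours(g,0,2)[0],key=cv2.contourArea); r=cv2.minAreaRect(c); print("coder",r)
b=ray(cm,cv2.boxPoints(r),.048); print(b.round(4), b.mean(0), np.linalg.norm(b-np.roll(b,1,0),axis=1))
E
```

```text
cam [ 0.33173518 -0.02444509  1.35673627]
[ 25  45 219] [ 18 156 201] [ 18 158 197] [ 20  34 114] [ 21  21 193]
carton ((326.2500305175781, 216.7500457763672), (32.52690887451172, 20.50609588623047), 45.0) 401
[[ 0.4851 -0.0743  0.038 ]
 [ 0.5246 -0.1163  0.038 ]
 [ 0.4579 -0.1775  0.038 ]
 [ 0.4189 -0.1355  0.038 ]] [ 0.47165195 -0.12590586  0.038     ] [0.09015487 0.05767419 0.09044927 0.05726869]
coder ((211.45736694335938, 212.22955322265625), (92.36913299560547, 54.651180267333984), 5.07960844039917)
[[0.4334 0.3277 0.048 ]
 [0.586  0.3142 0.048 ]
 [0.554  0.0563 0.048 ]
 [0.4028 0.0734 0.048 ]] [0.49404637 0.19291107 0.048     ] [0.25615277 0.15319233 0.25984819 0.15219885]
```

View pics/crop0.png

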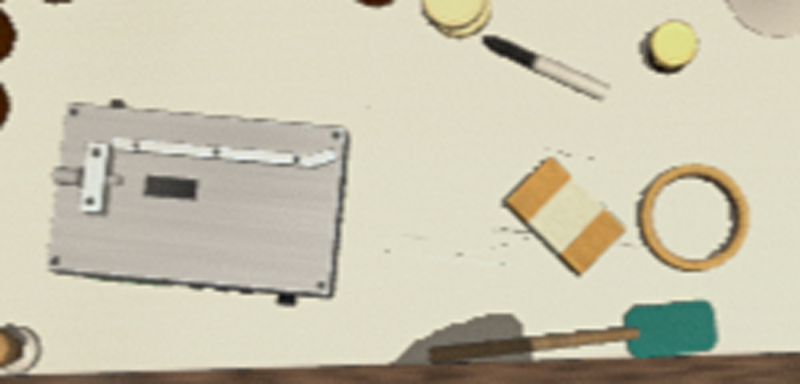

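The crop shows the coder deck with its fence along the back and the stop block at the left. The carton lies alone, about 45° turned. I'll move over it and look with the wrist camera.

```bash
python3 -m creep '[[[25,-20,0,-1],[60,-46,0,-3],[97,-74,0,-5],[134,-102,0,-7],[171,-130,5,-9],[208,-158,10,-11],[245,-186,15,-13],[282,-214,20,-15],[319,-242,25,-17],[340,-258,30,-17.4]]]' 80 20; python3 -m creep '[[[17,-15,10,0],[31,-31,20,0],[34,-37,28,0],[34,-37,28,0],[34,-37,28,0]]]'
python3 - <<'E'
from h import *
cm=cam("wrist"); im=imaging.capture("wrist")[:,:,::-1]; cv2.imwrite("pics/w1.png",im); np.save("w1.npy",np.array([*arm.state()["tcp_pos"],*arm.state()["ee_rot"]]))
print(arm.state()["tcp_pos"],arm.state()["ee_rot"])
hsv=cv2.cvtColor(im,cv2.COLOR_BGR2HSV)
print(proj(cm,[.4717,-.126,.038]))
m=((hsv[:,:,1]>70)&(hsv[:,:,0]<28)&(hsv[:,:,2]>90)).astype(np.uint8)*255
cv2.imwrite("pics/w1m.png",np.hstack([im,cv2.cvtColor(m,cv2.COLOR_GRAY2BGR)])[::1,:]); 
cv2.imwrite("pics/w1m.png",cv2.resize(cv2.imread("pics/w1m.png"),(800,300)))
E
```

```text
time_s: 1.1
tcp_pos: [0.4535, -0.1625, 0.1682]
ee_rot: [-2.925, -1.142, -0.0]
wrist_force: [-0.3, -1.4, -0.3]
width: 0.0801
grasp_force: 0.0
time_s: 1.6
tcp_pos: [0.453, -0.116, 0.1406]
ee_rot: [2.928, 1.138, -0.0]
wrist_force: [0.1, 0.4, 0.6]
width: 0.0796
grasp_force: 0.0
[ 0.453407   -0.11638678  0.14086883] [2.92785703e+00 1.13693777e+00 6.12079781e-04]
[[303.07911335 197.42223448]]
```

View pics/w1m.png

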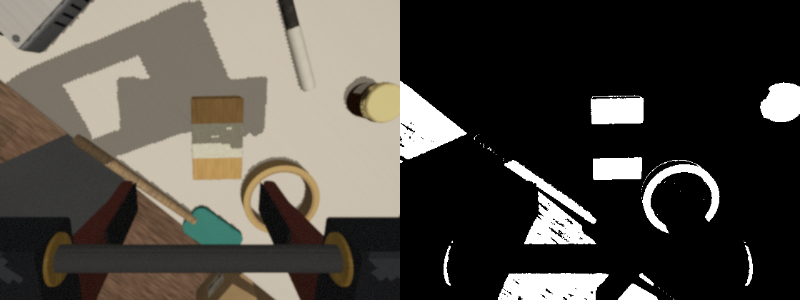

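The wrist view shows the carton square to the tool at about px (303,193), close to the prediction of (303,197). The tape roll sits to its lower right. Next I'll refine the carton pose and work out the shift.

```bash
cat >> h.py <<'E'
def shift(t,yaw=None):
    "world target TCP (and yaw of tool x, deg) -> creep row"
    s=arm.state(); M=R.from_rotvec(s["ee_rot"]).as_matrix(); y0=np.degrees(np.arctan2(M[1,0],M[0,0]))
    d=M.T@(np.array(t)-s["tcp_pos"])*1000
    print("yaw now",y0.round(2),"row",d.round(1),None if yaw is None else round(-((yaw-y0+90)%180-90),2))
E
python3 - <<'E'
from h import *
im=cv2.imread("pics/w1.png"); cm=cam("wrist"); hsv=cv2.cvtColor(im,cv2.COLOR_BGR2HSV)
m=((hsv[:,:,1]>70)&(hsv[:,:,0]<28)&(hsv[:,:,2]>90)).astype(np.uint8)
m[:,:255]=0;m[:,352:]=0;m[:120]=0;m[253:]=0
m=cv2.morphologyEx(m,cv2.MORPH_OPEN,np.ones((5,5)))
n,l,st,ce=cv2.connectedComponentsWithStats(m); print(st,ce)
p=cv2.findNonZero(m); 
r=cv2.minAreaRect(p); print(r); b=ray(cm,cv2.boxPoints(r),.038)
print(b.round(4),b.mean(0),np.linalg.norm(b-np.roll(b,1,0),axis=1))
e=[(b[i]-b[i-1]) for i in range(4)]; e=[v for v in e if np.linalg.norm(v)>.075]
yaw=[np.degrees(np.arctan2(v[1],v[0]))%180 for v in e]; print(yaw)
c=b.mean(0); shift([c[0],c[1],.017],np.mean(yaw))
E
```

```text
[[     0      0    560    420 230517]
 [   267    137     74     37   2604]
 [   270    220     69     32   2079]] [[279.00639432 209.88039494]
 [303.80913978 154.94431644]
 [303.78258778 235.65464165]]
((303.5, 194.0), (114.0, 73.0), 90.0)
[[ 0.4876 -0.0742  0.038 ]
 [ 0.5247 -0.1148  0.038 ]
 [ 0.4598 -0.1799  0.038 ]
 [ 0.4194 -0.1357  0.038 ]] [ 0.47289389 -0.12616744  0.038     ] [0.09182725 0.05493009 0.09193634 0.05986062]
[np.float64(42.03598943225126), np.float64(45.1102021056908)]
yaw now 42.44 row [  7.8  20.3 123.9] -1.13
```

```bash
python3 -m creep '[[[4,10,10,-0.5],[7.8,20.3,30,-1.1],[7.8,20.3,55,-1.1],[7.8,20.3,80,-1.1],[7.8,20.3,100,-1.1],[7.8,20.3,112,-1.1],[7.8,20.3,120,-1.1],[7.8,20.3,124,-1.1],[7.8,20.3,124,-1.1],[7.8,20.3,124,-1.1]]]' 80 20
python3 -m creep '[[[0,0,0,0],[0,0,0,0],[0,0,0,0],[0,0,0,0],[0,0,0,0],[0,0,0,0],[0,0,0,0],[0,0,0,0]]]' 45 40
```

```text
time_s: 2.65
tcp_pos: [0.4731, -0.1253, 0.0171]
ee_rot: [2.916, 1.166, 0.001]
wrist_force: [0.0, -0.3, 0.3]
width: 0.0799
grasp_force: 0.0
time_s: 3.45
tcp_pos: [0.4724, -0.125, 0.0165]
ee_rot: [-2.917, -1.166, 0.0]
wrist_force: [-0.0, -0.6, 0.5]
width: 0.0451
grasp_force: 0.0
```

Closing to 45 mm met no force, so the grasp missed. I'll look before doing anything else.

Run:
```python
from h import *
a=imaging.capture("wrist")[:,:,::-1]; b=imaging.capture("scene")[:,:,::-1]
cv2.imwrite("pics/g1.png",np.hstack([cv2.resize(a,(400,300)),cv2.resize(b[180:330,200:400],(400,300))]))
s=arm.state();print(s["width"],s["grasp_force"],s["tcp_pos"])
```

```text
0.045028940956459894 0.0 [ 0.47242995 -0.12500514  0.01653463]
```

View pics/g1.png

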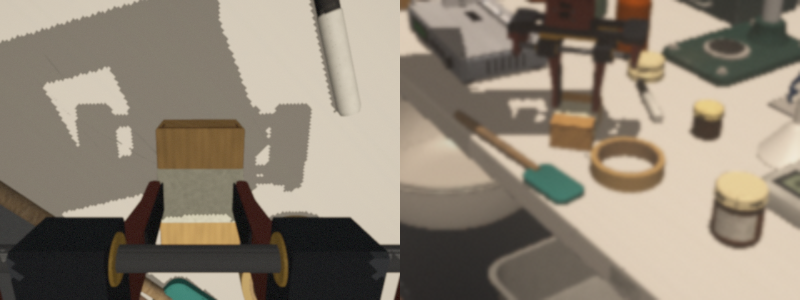

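```bash
python3 - <<'E'
from h import *
cm=cam("wrist"); s=arm.state(); M=R.from_rotvec(s["ee_rot"]).as_matrix()
f=400/560
for h in (0,-.0187,-.04):
  for w in (.0225,.028):
    print(h,w,(proj(cm,[s["tcp_pos"]+M@np.array([x,k*w,h]) for x in(0,.01) for k in(-1,1)])*f).round(0).tolist())
print("carton top corners", (proj(cm,[s["tcp_pos"]+M@np.array([x,y,-.0215]) for x in(-.046,.046) for y in(-.028,.028)])*f).round(0).tolist())
E
python3 -m creep '[[[0,0,0,0],[0,0,0,0],[0,0,0,0]]]' 42 40
```

```text
0 0.0225 [[168.0, 183.0], [229.0, 183.0], [168.0, 170.0], [229.0, 170.0]]
0 0.028 [[161.0, 183.0], [236.0, 183.0], [160.0, 170.0], [237.0, 170.0]]
-0.0187 0.0225 [[165.0, 193.0], [232.0, 193.0], [165.0, 179.0], [233.0, 179.0]]
-0.0187 0.028 [[157.0, 193.0], [240.0, 193.0], [157.0, 179.0], [241.0, 179.0]]
-0.04 0.0225 [[161.0, 208.0], [236.0, 208.0], [161.0, 193.0], [237.0, 193.0]]
-0.04 0.028 [[152.0, 208.0], [245.0, 208.0], [151.0, 193.0], [246.0, 193.0]]
carton top corners [[159.0, 254.0], [238.0, 254.0], [153.0, 127.0], [244.0, 127.0]]
time_s: 3.85
tcp_pos: [0.4724, -0.125, 0.0166]
ee_rot: [-2.917, -1.166, 0.0]
wrist_force: [-0.3, 0.4, -0.2]
width: 0.0423
grasp_force: 0.0
```

Comparing pixels, the fingertips appear to sit about 20 mm behind the TCP, just above the carton's top. I'll open, go lower and close gently.

```bash
python3 -m creep '[[[0,0,-3,0],[0,0,-3,0],[0,0,-3,0],[0,0,-3,0],[0,0,0,0],[0,0,5,0],[0,0,10,0],[0,0,12,0],[0,0,12,0]]]' 80 20
python3 -m creep '[[[0,0,0,0],[0,0,0,0],[0,0,0,0],[0,0,0,0],[0,0,0,0],[0,0,0,0]]]' 50 20
```

```text
time_s: 4.75
tcp_pos: [0.472, -0.1248, 0.004]
ee_rot: [-2.916, -1.166, 0.001]
wrist_force: [0.0, 0.0, 0.4]
width: 0.0799
grasp_force: 0.0
time_s: 5.35
tcp_pos: [0.4727, -0.1252, 0.0047]
ee_rot: [2.917, 1.166, 0.001]
wrist_force: [0.8, -0.4, 1.6]
width: 0.0556
grasp_force: 20.0
```

Now it grips at 55.6 mm with 20 N. A close look will show how deep the tips reach.

Run:
```python
from h import *
a=imaging.capture("wrist")[:,:,::-1].copy()
cm=cam("wrist"); s=arm.state(); M=R.from_rotvec(s["ee_rot"]).as_matrix()
for h in (0,-.01,-.02,-.03):
    print(h,[(proj(cm,[s["tcp_pos"]+M@np.array([x,k*.028,h]) for k in(-1,1)])-[150,160]).dot(np.diag([3,3])).round(0).tolist() for x in (.01,)])
cv2.imwrite("pics/g2.png",cv2.resize(a[160:330,150:410],None,fx=3,fy=3,interpolation=cv2.INTER_CUBIC))
```

```text
0 [[[223.0, 233.0], [545.0, 233.0]]]
-0.01 [[[215.0, 254.0], [553.0, 254.0]]]
-0.02 [[[206.0, 276.0], [563.0, 276.0]]]
-0.03 [[[196.0, 301.0], [573.0, 301.0]]]
```

View pics/g2.png

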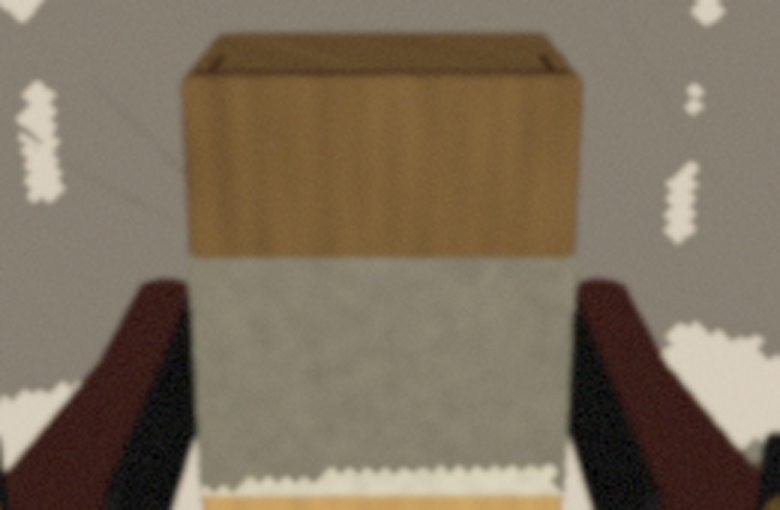

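The view shows the pads hugging the white band, with the tips about 22 mm behind the TCP. That leaves only about 11 mm of overlap, so I'll re-grip 10 mm lower. That still clears the 12 mm fence.

```bash
python3 -m creep '[[[0,0,0,0],[0,0,0,0],[0,0,3,0],[0,0,7,0],[0,0,10,0],[0,0,10,0]]]' 72 20
python3 -m creep '[[[0,0,0,0],[0,0,0,0],[0,0,0,0],[0,0,0,0],[0,0,0,0],[0,0,0,0]]]' 45 40
python3 -m creep '[[[0,0,-5,0],[0,0,-20,0],[0,0,-50,0],[0,0,-80,0],[0,0,-110,0],[0,0,-110,0],[0,0,-110,0]]]'
python3 - <<'E'
from h import *
y=90-np.degrees(.12); yr=np.radians(-.12); c=np.array([.494,.193])
Rc=np.array([[np.cos(yr),-np.sin(yr)],[np.sin(yr),np.cos(yr)]])
t=c+Rc@[-.02,-.03]; print(t); shift([*t,.12],y)
E
```

```text
time_s: 6.0
tcp_pos: [0.4719, -0.1248, -0.0061]
ee_rot: [-2.916, -1.166, 0.001]
wrist_force: [-0.0, 0.1, 0.1]
width: 0.0721
grasp_force: 0.0
time_s: 6.6
tcp_pos: [0.4726, -0.1251, -0.0054]
ee_rot: [2.917, 1.166, 0.0]
wrist_force: [0.7, -0.9, 0.0]
width: 0.0559
grasp_force: 40.0
time_s: 7.3
tcp_pos: [0.4726, -0.1251, 0.1049]
ee_rot: [2.916, 1.166, 0.001]
wrist_force: [0.5, 0.5, -2.5]
width: 0.0559
grasp_force: 40.0
[0.47393721 0.16304195]
yaw now 43.59 row [ 199.6 -207.7  -15.2] -39.54
```

Lifted. Next I'll move above the front right of the coder and look at it from there.

```bash
python3 -m creep '[[[12,-13,-10,-3],[35,-38,-20,-8],[59,-65,-20,-14],[84,-92,-20,-20],[109,-120,-20,-26],[134,-147,-20,-32],[158,-173,-20,-37],[176,-193,-20,-39.5],[176,-193,-20,-39.5],[176,-193,-20,-39.5]]]'
python3 -m creep '[[[0,0,0,0],[0,0,0,0]]]'
python3 - <<'E'
from h import *
s=arm.state();print(s["tcp_pos"])
a=imaging.capture("wrist")[:,:,::-1]; cv2.imwrite("pics/c1.png",a)
E
```

```text
time_s: 8.3
tcp_pos: [0.4654, 0.1362, 0.123]
ee_rot: [-2.349, -2.084, 0.005]
wrist_force: [0.7, 0.6, -1.9]
width: 0.0557
grasp_force: 40.0
time_s: 8.5
tcp_pos: [0.4666, 0.1351, 0.1241]
ee_rot: [-2.353, -2.081, 0.002]
wrist_force: [0.3, -1.0, -2.0]
width: 0.0559
grasp_force: 40.0
[0.46657449 0.13510267 0.12408324]
```

View pics/c1.png

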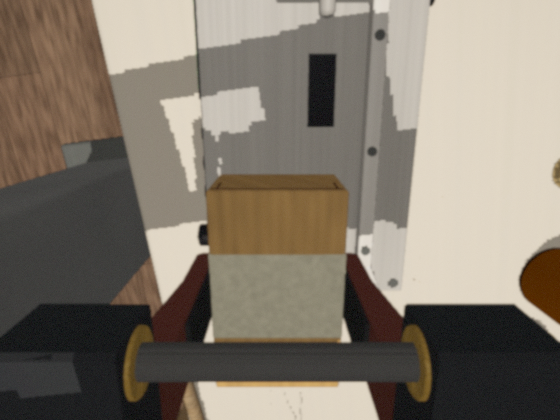

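The wrist view shows the deck's front edge at cols 197–207, the fence's near edge at cols ~360–372, the stop face at row ~1 and the pin tip at (327,12). I'll fit the front and fence edges.

Run:
```python
from h import *
im=cv2.imread("pics/c1.png"); cm=cam("wrist"); g=cv2.GaussianBlur(cv2.cvtColor(im,cv2.COLOR_BGR2GRAY),(3,3),0).astype(int)
for r in (20,70,100,130,160,190): print(r,g[r,355:392].tolist())
def fit(lo,hi,rows,sgn,z):
    pts=[]
    for r in rows:
        d=np.gradient(g[r].astype(float))[lo:hi]*sgn; pts.append([lo+np.argmax(d),r])
    pts=np.array(pts,float); P=ray(cm,pts,z); vx,vy,x,y=cv2.fitLine(P[:,:2].astype(np.float32),cv2.DIST_HUBER,0,.001,.001).ravel()
    if vy<0: vx,vy=-vx,-vy
    print("line",(x,y),"coder yaw",-np.arctan2(vx,vy)); print(pts[::6].tolist()); return np.array([x,y]),np.array([vx,vy])
f=fit(352,380,range(15,200,4),1,.048)
e=fit(190,215,range(10,60,2),-1,.048)
e=fit(190,215,range(80,160,4),-1,.048)
s=arm.state();M=R.from_rotvec(s["ee_rot"]).as_matrix();print("tool yaw",np.degrees(np.arctan2(M[1,0],M[0,0])),"expected fence yaw row")
print("pin tip",ray(cm,[[327,14]],.066),"stopface",ray(cm,[[290,1],[360,1]],.078))
```

```text
20 [118, 118, 117, 117, 117, 116, 116, 115, 116, 116, 116, 115, 113, 107, 101, 100, 105, 117, 129, 138, 141, 142, 143, 142, 141, 141, 140, 139, 139, 138, 138, 140, 148, 162, 176, 186, 190]
70 [118, 117, 117, 117, 117, 117, 117, 117, 116, 113, 108, 102, 101, 106, 118, 130, 138, 142, 143, 143, 142, 141, 140, 139, 138, 138, 138, 137, 136, 136, 145, 164, 180, 188, 190, 190, 190]
100 [117, 117, 117, 117, 116, 116, 114, 112, 107, 103, 101, 107, 118, 130, 138, 141, 142, 142, 142, 141, 140, 139, 138, 138, 138, 137, 134, 127, 120, 117, 116, 115, 115, 114, 114, 115, 121]
130 [116, 116, 115, 114, 113, 111, 108, 104, 102, 106, 117, 130, 138, 141, 142, 142, 142, 141, 140, 139, 138, 137, 138, 137, 133, 125, 118, 114, 114, 114, 114, 114, 113, 114, 114, 114, 113]
160 [115, 114, 112, 111, 109, 104, 102, 106, 116, 128, 136, 140, 142, 141, 140, 139, 138, 138, 138, 138, 138, 138, 134, 127, 120, 116, 114, 114, 113, 113, 113, 114, 114, 113, 113, 112, 111]
190 [113, 112, 109, 105, 103, 104, 113, 125, 134, 138, 139, 139, 139, 138, 138, 137, 137, 137, 137, 135, 132, 125, 119, 115, 115, 114, 113, 113, 113, 113, 112, 112, 111, 112, 112, 113, 113]
line (np.float32(0.5348287), np.float32(0.20055562)) coder yaw -0.12152668
[[373.0, 15.0], [371.0, 39.0], [369.0, 63.0], [368.0, 87.0], [366.0, 111.0], [365.0, 135.0], [363.0, 159.0], [362.0, 183.0]]
line (np.float32(0.42873293), np.float32(0.25856754)) coder yaw -0.11022873
[[193.0, 10.0], [194.0, 22.0], [194.0, 34.0], [195.0, 46.0], [196.0, 58.0]]
line (np.float32(0.42043832), np.float32(0.21083757)) coder yaw -0.26653132
[[197.0, 80.0], [200.0, 104.0], [193.0, 128.0], [194.0, 152.0]]
tool yaw 82.99040150446066 expected fence yaw row
pin tip [[0.51096958 0.25878391 0.066     ]] stopface [[0.48955764 0.2653757  0.078     ]
 [0.52782416 0.26068205 0.078     ]]
```

Run:
```python
from h import *
cm=cam("wrist"); s=arm.state(); t=s["tcp_pos"]
yw=-.1215; ux=np.array([np.cos(yw),np.sin(yw)]); uy=np.array([-ux[1],ux[0]])
P=ray(cm,[[373,15],[369.,63],[365,135],[362,183]],.060)[:,:2]; print("fence x_u",P@ux)
B=ray(cm,[[368.5,20],[364.5,70],[361,130]],.048)[:,:2]; print("base",B@ux)
print("stop base",ray(cm,[[290,1],[360,1]],.048)[:,:2]@uy,"pin",ray(cm,[[327,14]],.066)[:,:2]@uy, ray(cm,[[327,14]],.066)[:,:2]@ux)
F=(P@ux).mean(); print("tcp x,y",t[:2]@ux,t[:2]@uy,"carton gap to fence mm",(F-.028-t[:2]@ux)*1e3)
# carton side edges check at top z = tcp+.0435
im=cv2.imread("pics/c1.png"); print(ray(cm,[[208,190],[347,190]],t[2]+.0435)[:,:2]@ux, ray(cm,[[208,190],[347,190]],t[2]+.0435)[:,:2]@uy)
```

```text
fence x_u [0.50413154 0.50353731 0.5038706  0.50388797]
base [0.50425996 0.50362577 0.5036881 ]
stop base [0.32989478 0.32987096] pin [0.31880631] [0.47583774]
tcp x,y 0.446919560476624 0.19072595121971958 carton gap to fence mm 28.937294552120076
[0.41990255 0.47355781] [0.23616114 0.23612335]
```

The fence, pin and stop measurements agree with the drawing: the fence is 28.1 mm from the pin axis and the yaw is already square. The gap to the fence is 28.9 mm. I'll lower the carton 4 mm short of the fence.

```bash
python3 -m creep '[[[10,8,0,0],[20,17,0,0],[30,25,5,0],[30,25,25,0],[30,25,45,0],[30,25,60,0],[30,25,70,0],[30,25,76,0],[30,25,78,0],[30,25,78,0]]]'
python3 -m creep '[[[0,0,1,0],[0,0,1,0],[0,0,2,0],[0,0,2,0],[0,0,3,0],[0,0,3,0],[0,0,3,0]]]'
```

```text
time_s: 9.55
tcp_pos: [0.4956, 0.1631, 0.0466]
ee_rot: [2.351, 2.083, 0.0]
wrist_force: [-0.5, 0.0, -1.1]
width: 0.0559
grasp_force: 40.0
time_s: 10.25
tcp_pos: [0.4952, 0.1629, 0.0435]
ee_rot: [-2.351, -2.083, 0.0]
wrist_force: [0.2, -0.6, -1.9]
width: 0.0554
grasp_force: 40.0
```

```bash
python3 -m creep '[[[0,0,0.5,0],[0,0,0.5,0],[0,0,0.5,0]]]'; python3 -m creep '[[[0,0,0.5,0],[0,0,0.5,0],[0,0,0.5,0]]]';python3 -m creep '[[[0,0,0.5,0],[0,0,0.5,0],[0,0,0.5,0]]]'
```

```text
time_s: 10.55
tcp_pos: [0.4953, 0.1629, 0.0431]
ee_rot: [-2.351, -2.083, 0.0]
wrist_force: [0.3, 0.3, -1.4]
width: 0.056
grasp_force: 40.0
time_s: 10.85
tcp_pos: [0.4954, 0.1629, 0.0426]
ee_rot: [-2.351, -2.083, -0.0]
wrist_force: [1.4, 0.3, -1.2]
width: 0.0557
grasp_force: 40.0
time_s: 11.15
tcp_pos: [0.4954, 0.1629, 0.0426]
ee_rot: [2.351, 2.083, 0.0]
wrist_force: [-0.8, -0.0, 5.8]
width: 0.0561
grasp_force: 40.0
```

It touches the deck with about 7 N of downward load. Now I'll press it toward the fence.

```bash
python3 -m creep '[[[0,1,0,0],[0,2,0,0],[0,3,0,0],[0,3,0,0],[0,3,0,0]]]'; python3 -m creep '[[[0,0.5,0,0],[0,1,0,0],[0,1,0,0],[0,1,0,0]]]';python3 -m creep '[[[0,0.5,0,0],[0,0.5,0,0],[0,0.5,0,0]]]'
```

```text
time_s: 11.65
tcp_pos: [0.4954, 0.1629, 0.0427]
ee_rot: [-2.349, -2.081, 0.005]
wrist_force: [-9.2, 2.5, 14.6]
width: 0.0558
grasp_force: 40.0
time_s: 12.05
tcp_pos: [0.4954, 0.1629, 0.0427]
ee_rot: [-2.348, -2.08, 0.007]
wrist_force: [-10.3, 2.1, 16.8]
width: 0.056
grasp_force: 40.0
time_s: 12.35
tcp_pos: [0.4954, 0.1629, 0.0427]
ee_rot: [-2.348, -2.08, 0.008]
wrist_force: [-11.6, 3.9, 17.8]
width: 0.0559
grasp_force: 40.0
```

The TCP didn't move although lateral force built up, so either friction is holding it or it already touches the fence. I'll take off the downward load and see.

```bash
python3 -m creep '[[[0,0,-0.5,0],[0,0,-0.5,0],[0,0,-0.5,0]]]'; python3 -m creep '[[[0,0,-0.5,0],[0,0,-0.5,0],[0,0,-0.5,0]]]'
python3 - <<'E'
from h import *
s=arm.state();print(s["tcp_pos"],s["ee_rot"],s["wrist_force"])
a=imaging.capture("wrist")[:,:,::-1]; b=imaging.capture("scene")[:,:,::-1]; cv2.imwrite("pics/c2.png",a)
cv2.imwrite("pics/c2v.png",np.hstack([cv2.resize(a[60:330,140:440],(500,450)),cv2.resize(b[150:240,200:260],(300,450),interpolation=cv2.INTER_CUBIC)]))
E
```

```text
time_s: 12.65
tcp_pos: [0.4994, 0.1625, 0.0426]
ee_rot: [-2.351, -2.083, 0.001]
wrist_force: [-3.7, 1.1, 4.8]
width: 0.0558
grasp_force: 40.0
time_s: 12.95
tcp_pos: [0.4993, 0.1623, 0.0427]
ee_rot: [-2.351, -2.083, 0.001]
wrist_force: [-2.4, 1.1, -1.8]
width: 0.0557
grasp_force: 40.0
[0.49932702 0.16231642 0.04271201] [-2.35097486e+00 -2.08275512e+00  1.22900335e-03] [-2.37653979  1.07006993 -1.81166678]
```

View pics/c2v.png

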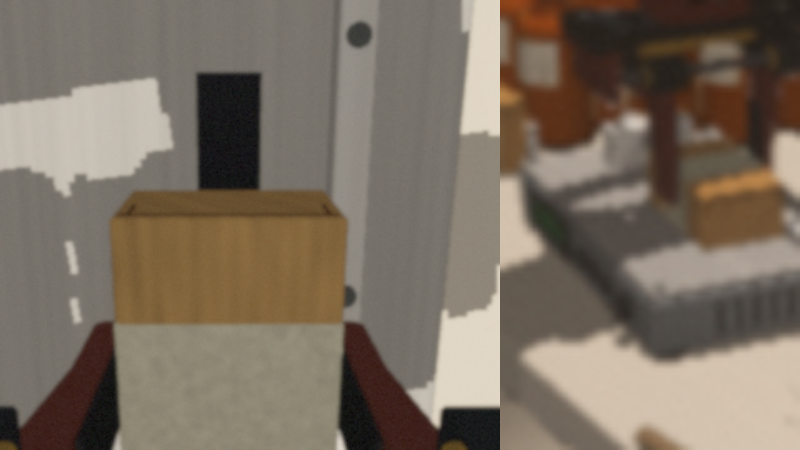

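With the load off, it slid up to the fence: x_u is 0.4759, exactly home. The view shows its long side along the fence rail. I'll press lightly, dwell for the milestone, then slide along the fence.

```bash
python3 -m creep '[[[0,0.3,0.2,0],[0,0.3,0.3,0],[0,0.3,0.3,0],[0,0.3,0.3,0],[0,0.3,0.3,0],[0,0.3,0.3,0]]]'
python3 -m creep '[[[4,0,0,0],[9,0,0,0],[14,0,0,0],[19,0,0,0],[24,0,0,0],[29,0,0,0],[34,0,0,0],[37,0,0,0],[40,0,0,0],[40,0,0,0]]]'
```

```text
time_s: 13.65
tcp_pos: [0.4993, 0.1623, 0.0427]
ee_rot: [-2.351, -2.083, 0.001]
wrist_force: [-4.8, 2.2, 0.4]
width: 0.0559
grasp_force: 40.0
time_s: 14.65
tcp_pos: [0.5041, 0.2013, 0.0427]
ee_rot: [2.351, 2.084, -0.003]
wrist_force: [-5.4, -3.3, 1.7]
width: 0.0556
grasp_force: 40.0
```

```bash
python3 -m creep '[[[2,0,0,0],[4,0,0,0],[6,0,0,0],[8,0,0,0],[10,0,0,0],[11,0,0,0],[12,0,0,0],[13,0,0,0],[14,0,0,0],[14,0,0,0]]]' - 50
python3 -m creep '[[[1,0,0,0],[2,0,0,0],[3,0,0,0],[4,0,0,0],[5,0,0,0],[6,0,0,0],[6,0,0,0]]]'
```

```text
time_s: 15.65
tcp_pos: [0.5056, 0.2136, 0.0428]
ee_rot: [2.35, 2.083, -0.006]
wrist_force: [-4.7, -8.3, 4.1]
width: 0.0558
grasp_force: 50.0
time_s: 16.35
tcp_pos: [0.5062, 0.2189, 0.0428]
ee_rot: [2.349, 2.083, -0.007]
wrist_force: [-5.7, -10.6, 4.9]
width: 0.0558
grasp_force: 50.0
```

```bash
python3 -m creep '[[[0.7,0,0,0],[1.4,0,0,0],[2.1,0,0,0],[2.8,0,0,0],[3.5,0,0,0],[4,0,0,0],[4,0,0,0]]]'
python3 -m creep '[[[0.5,0,0,0],[1,0,0,0],[1.5,0,0,0],[2,0,0,0],[2,0,0,0]]]'
python3 -m creep '[[[0.5,0,0,0],[1,0,0,0],[1,0,0,0]]]'
```

```text
time_s: 17.05
tcp_pos: [0.5066, 0.2224, 0.0428]
ee_rot: [2.348, 2.083, -0.008]
wrist_force: [-6.0, -12.1, 6.2]
width: 0.0559
grasp_force: 50.0
time_s: 17.55
tcp_pos: [0.5067, 0.2234, 0.0428]
ee_rot: [2.347, 2.083, -0.01]
wrist_force: [-5.6, -16.7, 6.7]
width: 0.0556
grasp_force: 50.0
time_s: 17.85
tcp_pos: [0.5066, 0.2234, 0.0428]
ee_rot: [2.346, 2.083, -0.012]
wrist_force: [-6.1, -19.7, 8.0]
width: 0.0557
grasp_force: 50.0
```

It has stalled at the expected home position, and the force rose from 12 to 20 N without any motion, so it is hard against the stop. I'll check that it is steady, then look once.

```bash
python3 -m creep '[[[0,0,0,0],[0,0,0,0],[0,0,0,0],[0,0,0,0],[0,0,0,0]]]'
python3 - <<'E'
from h import *
s=arm.state(); M=R.from_rotvec(s["ee_rot"]).as_matrix(); print("tool z",M[:,2],"yaw",np.arctan2(M[1,0],M[0,0])-np.pi/2, s["tcp_pos"])
a=imaging.capture("wrist")[:,:,::-1]
cv2.imwrite("pics/h.png",cv2.resize(a[60:330,120:440],None,fx=2.2,fy=2.2))
E
```

```text
time_s: 18.35
tcp_pos: [0.5067, 0.2234, 0.0428]
ee_rot: [2.346, 2.083, -0.012]
wrist_force: [-5.5, -20.6, 7.5]
width: 0.056
grasp_force: 50.0
tool z [-0.00310709 -0.00831327 -0.99996062] yaw -0.11900697112972147 [0.50669934 0.22336685 0.04281951]
```

View pics/h.png

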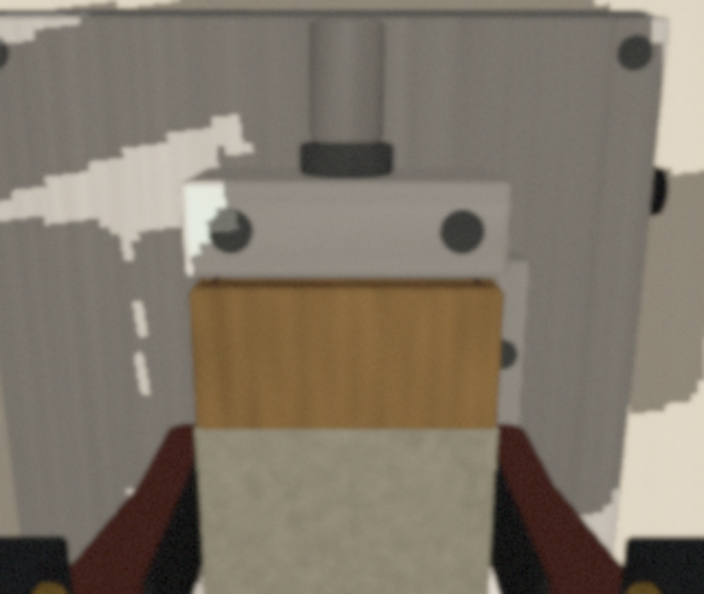

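The view shows the carton's end right up against the stop block at row ~280, with its side along the fence at col ~500. It is square and steady, so I'm handing in.

```bash
python3 -c "
from station import arm
print(arm.hand_in()); print(arm.state()['wrist_force'])"
```

```text
the job is handed in; nothing more can be done
None
the job is handed in; nothing more can be done
```

The job is handed in with the carton flat on the deck, square against the fence and held against the stop under about 20 N of push (50 N grip); I got no verdict back.

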